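# Bleed two spring valves at the packing bench

### The job

Bleed two of the four valves on the bench: with the fingertips, gently push the plunger with the small round cap all the way down, keep it down for one second and let it spring up, then do the same with the plunger that has the square cap. Do not lift, tip or shift any valve, do not touch the valves with the large round cap and the bar-shaped cap, and leave everything else where it stands.

Things in the scene. Friction and masses are not known exactly. Their poses are not given: they have to be found in the camera images.
- valve_small: Loose upright spring valve, about 0.6 kg: bare metal round foot 74 mm in diameter and 14 mm high, grey plastic body on it (52 mm wide at its flange, 38 mm above that, up to 40 mm high), brass hose barb at -x, and on top a black plunger cap that is a small round disc, 26 mm in diameter, 14 mm thick. Origin: centre of the underside of the foot; z up along the plunger.
- plunger_small (a joint): Travel of the plunger of valve_small in m: 0 = up at rest, 0.010 = fully down on its stop. It goes straight down; a spring brings it back. About 1.6 N starts it, 5.6 N takes it fully down (beyond that it stands on the stop).
- cap_small (a point): Centre of the flat top face of the cap of valve_small, 72 mm above the bench when up, 62 mm when fully down; moves with the plunger.
- valve_large: Loose upright spring valve, about 0.6 kg: bare metal round foot 74 mm in diameter and 14 mm high, grey plastic body on it (52 mm wide at its flange, 38 mm above that, up to 40 mm high), brass hose barb at -x, and on top a black plunger cap that is a large round disc, 52 mm in diameter, 14 mm thick. Origin: centre of the underside of the foot; z up along the plunger.
- plunger_large (a joint): Travel of the plunger of valve_large in m: 0 = up at rest, 0.010 = fully down on its stop. It goes straight down; a spring brings it back. About 1.6 N starts it, 5.6 N takes it fully down (beyond that it stands on the stop).
- cap_large (a point): Centre of the flat top face of the cap of valve_large, 72 mm above the bench when up, 62 mm when fully down; moves with the plunger.
- valve_square: Loose upright spring valve, about 0.6 kg: bare metal round foot 74 mm in diameter and 14 mm high, grey plastic body on it (52 mm wide at its flange, 38 mm above that, up to 40 mm high), brass hose barb at -x, and on top a black plunger cap that is a square block, 36 x 36 mm, sides along the valve's x and y axes, 14 mm thick. Origin: centre of the underside of the foot; z up along the plunger.
- plunger_square (a joint): Travel of the plunger of valve_square in m: 0 = up at rest, 0.010 = fully down on its stop. It goes straight down; a spring brings it back. About 1.6 N starts it, 5.6 N takes it fully down (beyond that it stands on the stop).
- cap_square (a point): Centre of the flat top face of the cap of valve_square, 72 mm above the bench when up, 62 mm when fully down; moves with the plunger.
- valve_bar: Loose upright spring valve, about 0.6 kg: bare metal round foot 74 mm in diameter and 14 mm high, grey plastic body on it (52 mm wide at its flange, 38 mm above that, up to 40 mm high), brass hose barb at -x, and on top a black plunger cap that is a narrow bar, 56 mm along the valve's x axis and 15 mm wide, 14 mm thick. Origin: centre of the underside of the foot; z up along the plunger.
- plunger_bar (a joint): Travel of the plunger of valve_bar in m: 0 = up at rest, 0.010 = fully down on its stop. It goes straight down; a spring brings it back. About 1.6 N starts it, 5.6 N takes it fully down (beyond that it stands on the stop).
- cap_bar (a point): Centre of the flat top face of the cap of valve_bar, 72 mm above the bench when up, 62 mm when fully down; moves with the plunger.
- spare_a: Spare grey plastic valve insert without foot, 40 mm in diameter at the base, 40 mm high, no plunger; bystander. Origin: centre of the underside.
- spare_b: Second spare grey plastic valve insert, same as spare_a; bystander. Origin: centre of the underside.
- tape: Roll of clear tape lying flat, 96 mm in diameter, 45 mm high; bystander. Origin: centre of the underside.
- screwdriver: Screwdriver, 160 mm long, lying along its x axis; bystander. Origin: on its lengthwise middle line, underside, within its length.
- bushing: Brass stepped bushing standing upright, 32 mm in diameter, 30 mm high; bystander. Origin: centre of the underside.
- soap: Blue soap bottle, 68 mm in diameter, 200 mm high; bystander. Origin: centre of the underside.
- glue: White glue bottle with a cap, 50 mm in diameter, 160 mm high; bystander. Origin: centre of the underside.

How it is judged:
By the outcome, as a careful person would: the job done as asked, in the order asked, and still so for the second after the job is handed in, with the robot touching nothing.
It also fails if it takes over 43 s, if anything falls off the work surface, if the arm or the gripper's body presses on something with over 40 N, if the wrist force passes 120 N, or if a joint passes its speed limit or range.

### The arm

A 7-joint arm with a two-finger parallel gripper is mounted at the origin on the work surface. World frame = base frame: x ahead of the robot, y to its left, z up, the work surface at z = 0. Lengths are in m, angles in rad, forces in N, time in s.
With the tool pointing down it reaches from about 0.4 to 0.85 m from the base axis. Payload 10.4 kg.
Tool frame: the origin (TCP) lies between the finger pads; the fingertips stand tcp_to_tips ahead of it and the grasp point (between the pads) lies 8 mm behind it (tcp_to_tips is the distance from the TCP to the fingertips, in m); z points along the fingers, y is the line along which they close (so a half turn about z gives the same grasp; the last joint's range is limited). The gripper opens to 85 mm and grips with 20 to 120 N. Pads are 22 mm wide; open, the fingers measure 114 mm over their backs; the gripper's body (76 mm by 85 mm) begins 54 mm behind the grasp point. The pads swing forward as they close: fully open they stand 13 mm farther back than shut.
Start: joints at [1.296, 0.332, -0.065, 1.46, 0.022, 1.35, -0.088], TCP at [0.156, -0.605, 0.242] pointing down, gripper open.
Joint ranges: [-2.6, 2.6], [-0.5, 2.12], [-1.47, 1.34], [0.16, 2.42], [-1.27, 4.41], [0.06, 2.06], [-2.6, 2.6]. Speed limits (rad/s): [2.22, 2.22, 2.79, 2.79, 3.14, 3.14, 3.14].

### API

Orientations are given as a unit quaternion [x, y, z, w].
In Python, from workcell import * gives the robot as it stands.
- The arm moves only by the tool apply_moves, never from a script. Its argument "rows" is a list of rows, each an object of numbers: "x", "y", "z": the shift along the tool's x, y, z in mm; "ax", "ay", "az": the turn, a rotation vector about the tool's x, y, z in degrees; "gripper": the closure, from 0 (fully open) to 1 (shut). A call has 1 to 5 rows; each row shifts and turns the commanded pose from where the row before left it, along the tool's axes as they then stand; what a row does not reach is not made up. A row lasts 1/12 s, in which the tool goes at most 41.7 mm and 7.16 degrees, less where a joint would pass 70% of its speed; a pose out of reach is approached as far as the arm can. A call with a gripper value outside its range is refused whole. The fingers move at their own pace and stop on an object; "newtons" is the grip in N (left out, the last holds). Time passes only in rows, so rows that do not move let the fingers close. It gives the time, the measured TCP pose, the force, the opening and the grip force at its end, in the units of the state.
- get_obs(): the state, without advancing time (a new reading comes with each control period).
- camera(name): name is "side" or "top" or "wrist"; returns a dict with "color" (480x640x3 uint8, red, green, blue), "fov_y" (degrees; the focal length in pixels is half the picture's height over the tangent of half this angle, whatever the lens; pixels are square), "cx", "cy" (the principal point, pixels), "rvec" (rotation vector, rad) and "tvec" (3), from world to camera coordinates, as OpenCV has them. Camera axes: x right, y down, z forward; pixel columns grow to the right and rows downward; lengths in m; the calibration is good to about 2 mm. A picture is of the moment at which its call begins. There is no depth.
- hand_in(): hands the job in; it is judged then, once.
The state is a dict: "clock": time; "joint_pos": joint angles; "joint_velocities": joint speeds; "tau": joint torques, N m; "position": TCP position; "ee_rot": TCP orientation; "ft_force": force on the tool from outside, world axes, zero at the start; "torque": the same for the moment, N m; "grip_width": opening from 0.0 (shut) to 1.0 (fully open); "grasp_force": force on a finger pad.
Only numpy, scipy, OpenCV 4.12 (cv2) and the standard library are available. Lean on these libraries where they do the work, as an engineer would, in place of code of your own. Each camera call takes 0.05 s, during which the arm holds its last target. There are 200 camera calls.

## Working session

There is one attempt and no reset: what is moved stays moved. The work goes in short steps, Python scripts to look and compute and a tool call to move; the robot and the scene stay as the last step left them, time stands still between calls to the robot, and variables do not carry over. Pictures are saved under pics/ and viewed, at most 10 in all, crops included, and the job is handed in when it is done.

Besides the shell and the picture viewer there is one more tool, called after ">>>" by a JSON object that holds its "op" and its "data", one argument or row to a line. apply_moves: Moves the arm, as the interface text tells. Its arguments: {"type":"object","properties":{"rows":{"type":"array","items":{"type":"object","properties":{"x":{"type":"number"},"y":{"type":"number"},"z":{"type":"number"},"ax":{"type":"number"},"ay":{"type":"number"},"az":{"type":"number"},"gripper":{"type":"number"}}}},"newtons":{"type":"number"}},"required":["rows"]}

```bash
mkdir -p pics; python3 - <<'E'
from workcell import *
import cv2,pickle
o=get_obs();print({k:o[k] for k in('clock','position','ee_rot','ft_force','grip_width')})
try: print(tcp_to_tips)
except Exception as e: print(e)
d={}
for n in('top','side'):
    c=camera(n);d[n]=c;cv2.imwrite(f'pics/{n}0.png',c['color'][...,::-1]);print(n,c['fov_y'],c['cx'],c['cy'],c['rvec'],c['tvec'])
pickle.dump(d,open('c0.pkl','wb'))
E
```

```text
{'clock': 0.0, 'position': array([ 0.15562963, -0.60494237,  0.24153472]), 'ee_rot': array([ 9.92084410e-01,  1.25570824e-01, -1.11709433e-04, -6.91723974e-04]), 'ft_force': array([-0.03108184, -0.67981063,  0.41318526]), 'grip_width': 1.0010888362169645}
0.011
top 47.592298946110674 324.0892999666551 250.08013621082438 [ 2.13930893 -2.09689552  0.1831032 ] [-0.00877305  0.59083256  1.26847769]
side 56.730016449235464 322.2736358464496 233.30785385026843 [ 2.23287256 -0.78834824  0.33129312] [-0.4589777   0.30398532  0.79477907]
```

View pics/top0.png

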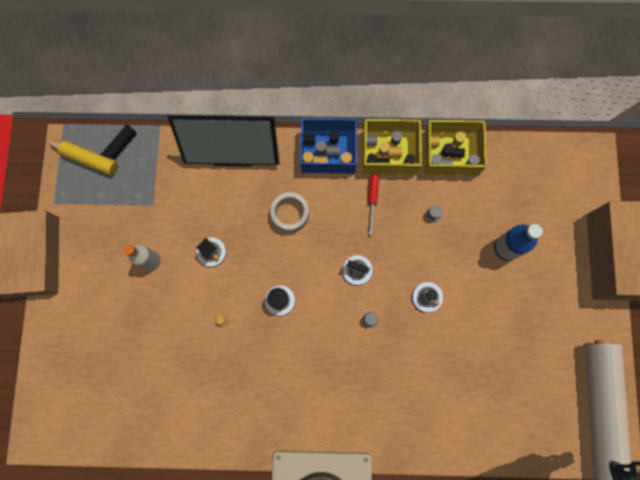

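View pics/side0.png

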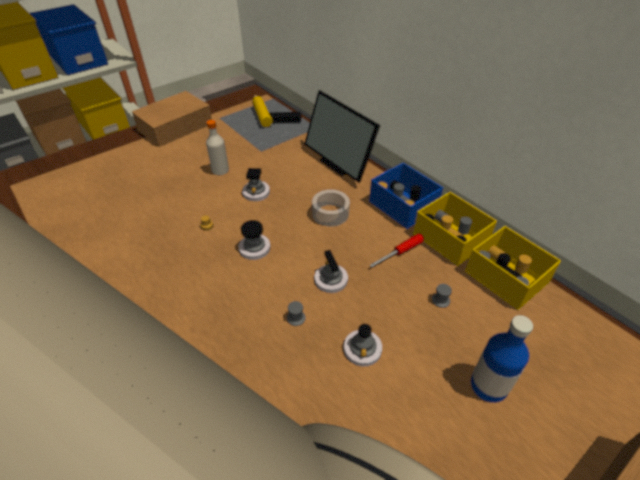

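The top view shows the square-cap valve at about (210,250), large round at (280,300), bar at (357,270) and small round at (428,297). In the side view they are at (255,185), (254,240), (331,272) and (364,343).

```bash
cat > h.py <<'E'
import numpy as np,cv2
def ray(c,uv):
    f=240/np.tan(np.radians(c['fov_y'])/2);R=cv2.Rodrigues(np.array(c['rvec'],float))[0]
    d=R.T@np.array([(uv[0]-c['cx'])/f,(uv[1]-c['cy'])/f,1]);o=-R.T@np.array(c['tvec'],float)
    return o,d
def plane(c,uv,z):
    o,d=ray(c,uv);return o+d*(z-o[2])/d[2]
def proj(c,p):
    f=240/np.tan(np.radians(c['fov_y'])/2);K=np.array([[f,0,c['cx']],[0,f,c['cy']],[0,0,1.]])
    return cv2.projectPoints(np.array([p],float),np.array(c['rvec'],float),np.array(c['tvec'],float),K,None)[0].ravel()
E
python3 - <<'E'
from h import *
import pickle
d=pickle.load(open('c0.pkl','rb'))
S={'square':((210,250),(255,185)),'large':((280,300),(254,240)),'bar':((357,270),(331,272)),'small':((428,297),(364,343))}
tiles=[]
for n,(t,s) in S.items():
    row=[]
    for cam,(u,v) in(('top',t),('side',s)):
        c=d[cam];im=c['color'];w=24
        p=im[v-w:v+w,u-w:u+w];row.append(cv2.resize(p,(200,200),interpolation=cv2.INTER_CUBIC))
        h=cv2.cvtColor(p,cv2.COLOR_RGB2HSV)
        foot=((h[...,1]<75)&(h[...,2]>140)).astype(np.uint8)
        cap=(h[...,2]<45).astype(np.uint8)
        for nm,m,z in(('foot',foot,.014),('cap',cap,.067)):
            cs=cv2.findContours(m,0,cv2.CHAIN_APPROX_NONE)[0]
            k=max(cs,key=cv2.contourArea)
            if nm=='foot':
                hull=cv2.convexHull(k);e=cv2.fitEllipse(hull);q=e[0];ex=np.round(e[1],1)
            else:
                M=cv2.moments(k);q=(M['m10']/M['m00'],M['m01']/M['m00']);ex=cv2.contourArea(k)
            q=(q[0]+u-w,q[1]+v-w)
            print(n,cam,nm,np.round(q,1),ex,np.round(plane(c,q,z),4))
    tiles.append(np.vstack(row))
cv2.imwrite('pics/crop.png',np.hstack(tiles)[...,::-1])
E
```

```text
square top foot [211.8 251.2] [28.2 29. ] [0.5903 0.2857 0.014 ]
square top cap [206.3 248.3] 154.0 [0.5876 0.2875 0.067 ]
square side foot [256.1 189.5] [16.1 26.3] [0.5885 0.2851 0.014 ]
square side cap [253.3 174.1] 103.0 [0.5861 0.2852 0.067 ]
large top foot [279.8 300. ] [30.5 30.8] [0.4711 0.1104 0.014 ]
large top cap [277.3 298.5] 248.0 [0.4696 0.1113 0.067 ]
large side foot [254.6 245.2] [21.3 30.2] [0.4707 0.109  0.014 ]
large side cap [251.4 230.1] 271.5 [0.4677 0.1074 0.067 ]
bar top foot [357.3 269.5] [30.  30.7] [ 0.551 -0.08   0.014]
bar top cap [355.5 267. ] 27.0 [ 0.549  -0.0731  0.067 ]
bar side foot [330.8 276.6] [25.1 33.3] [ 0.5497 -0.0796  0.014 ]
bar side cap [331.2 262.6] 111.5 [ 0.5461 -0.0842  0.067 ]
small top foot [427.7 296.6] [30.1 31.6] [ 0.4868 -0.254   0.014 ]
small top cap [427.6 296.6] 6.5 [ 0.4814 -0.2443  0.067 ]
small side foot [363.  346.3] [32.5 38.7] [ 0.486  -0.2543  0.014 ]
small side cap [361.9 333.5] 150.5 [ 0.4779 -0.255   0.067 ]
```

View pics/crop.png

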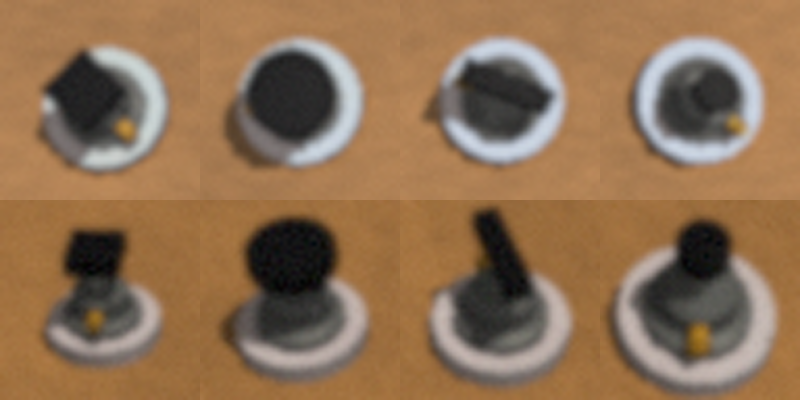

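The crop confirms the caps: square (turned about 45°), large, bar, small. The foot centres from the two views agree to about 2 mm: small (0.486,-0.254), square (0.589,0.285).

```bash
cat >> h.py <<'E'
from scipy.spatial.transform import Rotation as Ro
def todo(o,target):
    R=Ro.from_quat(o['ee_rot']).as_matrix();return R.T@(np.array(target)-o['position'])*1000
E
python3 - <<'E'
from workcell import *
from h import *
import pickle
d=pickle.load(open('c0.pkl','rb'))
o=get_obs();print(todo(o,[.4864,-.2542,.15]))
print(Ro.from_quat(o['ee_rot']).as_matrix().round(3))
for n,uv in(('soap',(507,252)),('glue',(150,263))): print(n,plane(d['top'],uv,0))
E
```

```text
[ 407.73476398 -257.16089015   91.90669   ]
[[ 0.968  0.249 -0.   ]
 [ 0.249 -0.968  0.001]
 [-0.    -0.001 -1.   ]]
soap [ 0.60501978 -0.4576499   0.        ]
glue [0.55955591 0.44399799 0.        ]
```

>>> {"op": "apply_moves", "data": {
  "rows": [
    {"x": 26,"y": -16,"z": 4,"gripper": 1},
    {"x": 27,"y": -17,"z": 5,"gripper": 1},
    {"x": 27,"y": -17,"z": 5,"gripper": 1},
    {"x": 27,"y": -17,"z": 5,"gripper": 1},
    {"x": 27,"y": -17,"z": 5,"gripper": 1}
  ],
  "newtons": 20
}}

```text
invalid input at $.rows[0]: expected keys x, y, z, ax, ay, az, gripper
```

>>> {"op": "apply_moves", "data": {
  "rows": [
    {"x": 27,"y": -17,"z": 5,"gripper": 1},
    {"x": 27,"y": -17,"z": 5,"gripper": 1},
    {"x": 27,"y": -17,"z": 5,"gripper": 1},
    {"x": 27,"y": -17,"z": 5,"gripper": 1},
    {"x": 27,"y": -17,"z": 5,"gripper": 1}
  ]
}}

```text
invalid input at $.rows[0]: expected keys x, y, z, ax, ay, az, gripper
```

>>> {"op": "apply_moves", "data": {
  "rows": [
    {"x": 27,"y": -17,"z": 5,"gripper": 1},
    {"x": 27,"y": -17,"z": 5,"gripper": 1},
    {"x": 27,"y": -17,"z": 5,"gripper": 1},
    {"x": 27,"y": -17,"z": 5,"gripper": 1},
    {"x": 20,"y": -10,"z": 5,"gripper": 1}
  ]
}}

```text
invalid input at $.rows[0]: expected keys x, y, z, ax, ay, az, gripper
```

>>> {"op": "apply_moves", "data": {
  "rows": [
    {"gripper": 1},
    {"gripper": 1}
  ]
}}

```text
invalid input at $.rows[0]: expected keys x, y, z, ax, ay, az, gripper
```

```bash
python3 - <<'E'
from workcell import *
from h import *
o=get_obs();print(o['clock'],o['position'],o['grip_width'],o['ft_force'],todo(o,[.4864,-.2542,.1]))
c=camera('wrist');cv2.imwrite('pics/w1.png',c['color'][...,::-1])
tip=o['position']-[0,0,.011];print('tip px',proj(c,tip),'cap px',proj(c,[.4864,-.2542,.072]),'foot',proj(c,[.4864,-.2542,.014]))
E
```

```text
0.1 [ 0.15564781 -0.60497077  0.2415918 ] 1.0029987317205509 [-0.76668108  1.08970806  0.73677571] [ 407.73717637 -257.09585549  141.90664765]
tip px [323.35189765 307.60099101] cap px [-177.56215231 -554.42440496] foot [ -67.12102939 -403.25740066]
```

View pics/w1.png

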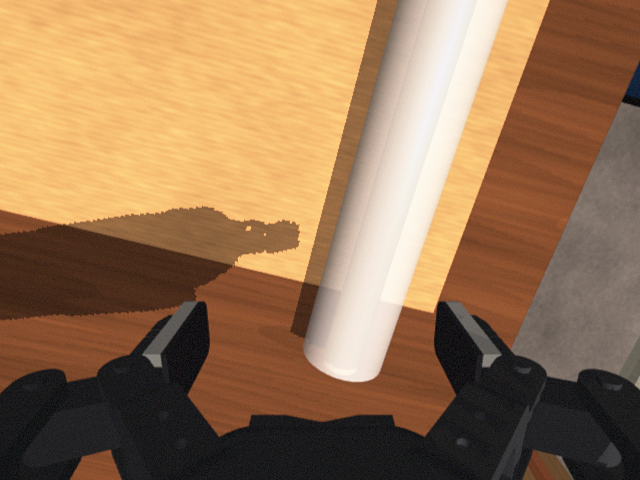

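Nothing moved because every row needs all its keys. The wrist view shows a paper roll lying under the open gripper at about (380,200), so I'll keep the height at first.

>>> {"op": "apply_moves", "data": {
  "rows": [
    {"x": 20,"y": -12,"z": 0,"ax": 0,"ay": 0,"az": 0,"gripper": 1},
    {"x": 27,"y": -17,"z": 0,"ax": 0,"ay": 0,"az": 0,"gripper": 1},
    {"x": 27,"y": -17,"z": 0,"ax": 0,"ay": 0,"az": 0,"gripper": 1},
    {"x": 27,"y": -17,"z": 0,"ax": 0,"ay": 0,"az": 0,"gripper": 1},
    {"x": 27,"y": -17,"z": 0,"ax": 0,"ay": 0,"az": 0,"gripper": 1}
  ],
  "newtons": 20
}}

```text
clock: 0.57
position: [0.2605, -0.4946, 0.2421]
ee_rot: [0.992, 0.125, -0.0, -0.0]
ft_force: [0.2, -0.3, 0.7]
grip_width: 0.299
grasp_force: 0.0
```

>>> {"op": "apply_moves", "data": {
  "rows": [
    {"x": 27,"y": -17,"z": 0,"ax": 0,"ay": 0,"az": 0,"gripper": 1},
    {"x": 27,"y": -17,"z": 0,"ax": 0,"ay": 0,"az": 0,"gripper": 1},
    {"x": 27,"y": -17,"z": 0,"ax": 0,"ay": 0,"az": 0,"gripper": 1},
    {"x": 27,"y": -17,"z": 0,"ax": 0,"ay": 0,"az": 0,"gripper": 1},
    {"x": 27,"y": -17,"z": 0,"ax": 0,"ay": 0,"az": 0,"gripper": 1}
  ]
}}

```text
clock: 0.98
position: [0.3701, -0.3786, 0.2423]
ee_rot: [0.992, 0.126, -0.0, 0.0]
ft_force: [0.4, -1.4, -0.1]
grip_width: -0.002
grasp_force: 0.0
```

>>> {"op": "apply_moves", "data": {
  "rows": [
    {"x": 27,"y": -17,"z": 8,"ax": 0,"ay": 0,"az": 0,"gripper": 1},
    {"x": 27,"y": -17,"z": 16,"ax": 0,"ay": 0,"az": 0,"gripper": 1},
    {"x": 27,"y": -17,"z": 20,"ax": 0,"ay": 0,"az": 0,"gripper": 1},
    {"x": 27,"y": -17,"z": 20,"ax": 0,"ay": 0,"az": 0,"gripper": 1},
    {"x": 22,"y": -12,"z": 15,"ax": 0,"ay": 0,"az": 0,"gripper": 1}
  ]
}}

```text
clock: 1.4
position: [0.4762, -0.2674, 0.1618]
ee_rot: [0.992, 0.126, -0.0, -0.001]
ft_force: [0.1, -0.1, -0.8]
grip_width: 0.004
grasp_force: 0.0
```

>>> {"op": "apply_moves", "data": {
  "rows": [
    {"x": 0,"y": 0,"z": 0,"ax": 0,"ay": 0,"az": 0,"gripper": 1},
    {"x": 0,"y": 0,"z": 0,"ax": 0,"ay": 0,"az": 0,"gripper": 1}
  ]
}}

```text
clock: 1.57
position: [0.4755, -0.2685, 0.1622]
ee_rot: [0.992, 0.127, -0.001, -0.001]
ft_force: [-0.0, -1.0, 0.0]
grip_width: 0.0
grasp_force: 0.0
```

```bash
python3 - <<'E'
from workcell import *
from h import *
o=get_obs();print(o['clock'],o['position'],o['ee_rot'],o['grip_width'],o['ft_force'],todo(o,[.4864,-.2542,.1]))
c=camera('wrist');cv2.imwrite('pics/w2.png',c['color'][...,::-1])
tip=o['position']-[0,0,.011];print('tip px',proj(c,tip),'cap px',proj(c,[.4864,-.2542,.072]),'foot',proj(c,[.4864,-.2542,.014]))
E
```

```text
1.5667 [ 0.47554867 -0.26851439  0.16221469] [ 9.91891361e-01  1.27083473e-01 -7.57749041e-04 -8.63083109e-04] 0.0003040305979489779 [-0.00605296 -0.97570699  0.02986284] [ 14.18945014 -10.99782987  62.21758315]
tip px [323.35375844 307.59302116] cap px [304.3805516  226.47483499] foot [307.86265293 207.30281944]
```

View pics/w2.png

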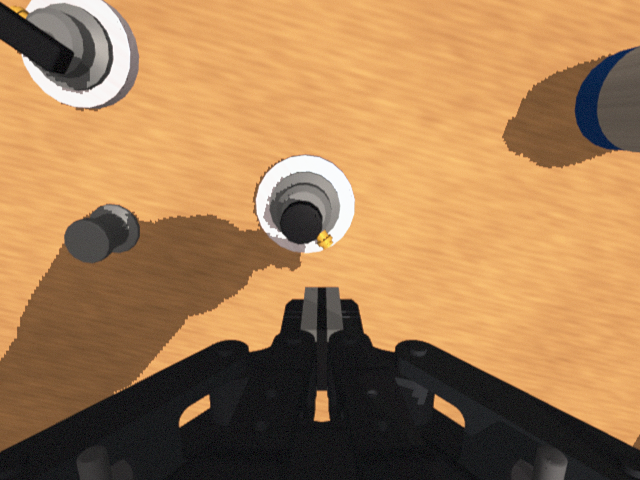

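The wrist view shows the closed fingertips at (322,288–310), the small cap at (301,222), its foot centred near (305,204), the bar valve at top left and an insert at (95,240).

```bash
python3 - <<'E'
from workcell import *
from h import *
c=camera('wrist');o=get_obs();im=c['color']
h=cv2.cvtColor(im,cv2.COLOR_RGB2HSV)
def blob(m,near):
    cs=cv2.findContours(m.astype(np.uint8),0,cv2.CHAIN_APPROX_NONE)[0]
    k=min((k for k in cs if cv2.contourArea(k)>300),key=lambda k:np.hypot(*(k.reshape(-1,2).mean(0)-near)))
    return k
cap=h[...,2]<48
k=blob(cap[:275],(301,222));print(cv2.minEnclosingCircle(k),cv2.fitEllipse(k))
foot=(h[...,1]<60)&(h[...,2]>170);k2=blob(foot[:275],(305,204));e=cv2.fitEllipse(cv2.convexHull(k2));print(e)
print(plane(c,cv2.minEnclosingCircle(k)[0],.071),plane(c,e[0],.0135))
E
```

```text
((298.3995666503906, 220.22384643554688), 21.49567222595215) ((298.004638671875, 220.1529083251953), (40.64547348022461, 41.52701187133789), 176.26626586914062)
((302.8465270996094, 201.4103240966797), (94.82460021972656, 99.80703735351562), 108.0634536743164)
[ 0.48841888 -0.25163161  0.071     ] [ 0.48920145 -0.25140412  0.0135    ]
```

```bash
python3 - <<'E'
from workcell import *
from h import *
o=get_obs();print(o['position'],todo(o,[.4880,-.2522,.095]))
E
```

```text
[ 0.47481987 -0.27108512  0.16358055] [ 17.47627324 -15.05725953  68.56758738]
```

```bash
cat >> h.py <<'E'
def blob(m,near,amin=300):
    cs=cv2.findContours(m.astype(np.uint8),0,cv2.CHAIN_APPROX_NONE)[0]
    return min((k for k in cs if cv2.contourArea(k)>amin),key=lambda k:np.hypot(*(k.reshape(-1,2).mean(0)-near)))
E
python3 - <<'E'
from workcell import *
from h import *
for i in range(4):
    o=get_obs();c=camera('wrist');h=cv2.cvtColor(c['color'],cv2.COLOR_RGB2HSV)[:275]
    a=cv2.fitEllipse(blob(h[...,2]<48,(301,222)))[0];b=cv2.fitEllipse(cv2.convexHull(blob((h[...,1]<60)&(h[...,2]>170),(305,204))))[0]
    print(np.round(o['position'],4),np.round(a+b,1),todo(o,plane(c,a,.071)).round(1),todo(o,plane(c,b,.0135)).round(1),proj(c,o['position']-[0,0,.011]).round(2))
E
```

```text
[ 0.4748 -0.2711  0.1636] [296.6 219.4 301.3 201.8] [ 18.  -15.7  92.6] [ 18.1 -15.8 150.1] [323.32 307.68]
[ 0.4748 -0.2715  0.1639] [296.  219.1 300.8 201.1] [ 18.1 -16.1  92.9] [ 18.5 -16.1 150.4] [323.27 307.62]
[ 0.4748 -0.2715  0.164 ] [295.7 219.  300.7 201.1] [ 18.2 -16.2  93. ] [ 18.5 -16.2 150.5] [323.29 307.62]
[ 0.4748 -0.2715  0.164 ] [295.9 219.2 300.8 201.3] [ 18.  -16.1  93. ] [ 18.4 -16.1 150.5] [323.32 307.66]
```

>>> {"op": "apply_moves", "data": {
  "rows": [
    {"x": 6,"y": -6,"z": 6,"ax": 0,"ay": 0,"az": 0,"gripper": 1},
    {"x": 6,"y": -5,"z": 14,"ax": 0,"ay": 0,"az": 0,"gripper": 1},
    {"x": 5.5,"y": -4.8,"z": 14,"ax": 0,"ay": 0,"az": 0,"gripper": 1},
    {"x": 0,"y": 0,"z": 14,"ax": 0,"ay": 0,"az": 0,"gripper": 1},
    {"x": 0,"y": 0,"z": 12,"ax": 0,"ay": 0,"az": 0,"gripper": 1}
  ]
}}

```text
clock: 2.28
position: [0.4885, -0.2496, 0.1022]
ee_rot: [0.992, 0.126, -0.0, -0.0]
ft_force: [0.2, 0.1, -0.9]
grip_width: 0.003
grasp_force: 0.0
```

>>> {"op": "apply_moves", "data": {
  "rows": [
    {"x": 0,"y": 0,"z": 4,"ax": 0,"ay": 0,"az": 0,"gripper": 1},
    {"x": 0,"y": 0,"z": 2,"ax": 0,"ay": 0,"az": 0,"gripper": 1},
    {"x": 0,"y": 0,"z": 0,"ax": 0,"ay": 0,"az": 0,"gripper": 1},
    {"x": 0,"y": 0,"z": 0,"ax": 0,"ay": 0,"az": 0,"gripper": 1},
    {"x": 0,"y": 0,"z": 0,"ax": 0,"ay": 0,"az": 0,"gripper": 1}
  ]
}}

```text
clock: 2.7
position: [0.4887, -0.2508, 0.0981]
ee_rot: [0.992, 0.125, 0.0, 0.0]
ft_force: [0.9, -0.8, 0.5]
grip_width: 0.001
grasp_force: 0.0
```

```bash
python3 - <<'E'
from workcell import *
from h import *
o=get_obs();print(o['position'],o['ft_force'],todo(o,[.4880,-.2522,.083]))
c=camera('wrist');cv2.imwrite('pics/w3.png',c['color'][...,::-1])
print(proj(c,o['position']-[0,0,.011]))
E
```

```text
[ 0.48868763 -0.25079874  0.09808216] [ 0.90762178 -0.75353619  0.4787442 ] [-1.02760485  1.17171868 15.08240705]
[323.29869844 307.70640854]
```

View pics/w3.png

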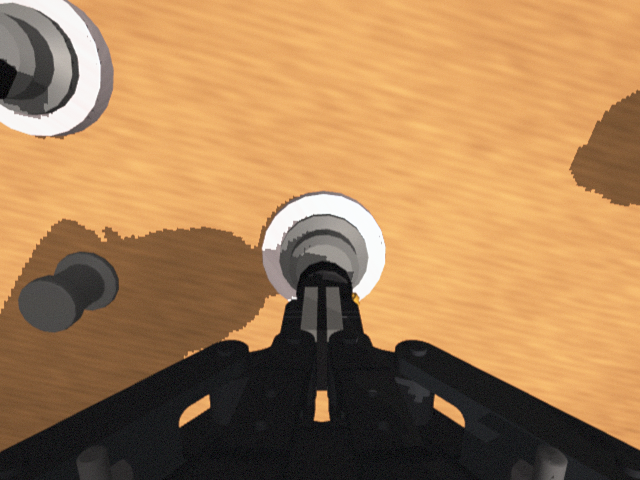

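The wrist view shows the closed tips at (322,290) lined up with the cap, whose visible edge is at (325,265), and the foot centred at x≈323. The alignment is good.

>>> {"op": "apply_moves", "data": {
  "rows": [
    {"x": 0,"y": 0,"z": 5,"ax": 0,"ay": 0,"az": 0,"gripper": 1},
    {"x": 0,"y": 0,"z": 4,"ax": 0,"ay": 0,"az": 0,"gripper": 1},
    {"x": 0,"y": 0,"z": 2,"ax": 0,"ay": 0,"az": 0,"gripper": 1},
    {"x": 0,"y": 0,"z": 2,"ax": 0,"ay": 0,"az": 0,"gripper": 1},
    {"x": 0,"y": 0,"z": 2,"ax": 0,"ay": 0,"az": 0,"gripper": 1}
  ]
}}

```text
clock: 3.17
position: [0.4882, -0.2504, 0.082]
ee_rot: [0.992, 0.126, -0.0, -0.0]
ft_force: [-1.5, -0.4, 2.6]
grip_width: -0.005
grasp_force: 0.9
```

>>> {"op": "apply_moves", "data": {
  "rows": [
    {"x": 0,"y": 0,"z": 1.5,"ax": 0,"ay": 0,"az": 0,"gripper": 1},
    {"x": 0,"y": 0,"z": 1.5,"ax": 0,"ay": 0,"az": 0,"gripper": 1},
    {"x": 0,"y": 0,"z": 1,"ax": 0,"ay": 0,"az": 0,"gripper": 1},
    {"x": 0,"y": 0,"z": 0,"ax": 0,"ay": 0,"az": 0,"gripper": 1}
  ]
}}

```text
clock: 3.5
position: [0.4883, -0.2504, 0.0782]
ee_rot: [0.992, 0.126, -0.0, -0.0]
ft_force: [-1.7, 0.3, 3.4]
grip_width: -0.001
grasp_force: 1.6
```

>>> {"op": "apply_moves", "data": {
  "rows": [
    {"x": 0,"y": 0,"z": 1.5,"ax": 0,"ay": 0,"az": 0,"gripper": 1},
    {"x": 0,"y": 0,"z": 1.5,"ax": 0,"ay": 0,"az": 0,"gripper": 1},
    {"x": 0,"y": 0,"z": 1,"ax": 0,"ay": 0,"az": 0,"gripper": 1},
    {"x": 0,"y": 0,"z": 0,"ax": 0,"ay": 0,"az": 0,"gripper": 1}
  ]
}}

```text
clock: 3.83
position: [0.4884, -0.2505, 0.0743]
ee_rot: [0.992, 0.126, 0.0, 0.0]
ft_force: [-2.8, 0.8, 4.4]
grip_width: 0.002
grasp_force: 2.4
```

>>> {"op": "apply_moves", "data": {
  "rows": [
    {"x": 0,"y": 0,"z": 1,"ax": 0,"ay": 0,"az": 0,"gripper": 1},
    {"x": 0,"y": 0,"z": 0,"ax": 0,"ay": 0,"az": 0,"gripper": 1}
  ]
}}

```text
clock: 4.0
position: [0.4884, -0.2505, 0.0734]
ee_rot: [0.992, 0.126, 0.0, 0.0]
ft_force: [-2.5, 0.5, 4.7]
grip_width: 0.001
grasp_force: 2.6
```

>>> {"op": "apply_moves", "data": {
  "rows": [
    {"x": 0,"y": 0,"z": 1,"ax": 0,"ay": 0,"az": 0,"gripper": 1},
    {"x": 0,"y": 0,"z": 0,"ax": 0,"ay": 0,"az": 0,"gripper": 1}
  ]
}}

```text
clock: 4.17
position: [0.4885, -0.2505, 0.0731]
ee_rot: [0.992, 0.126, 0.0, 0.0]
ft_force: [-3.3, 2.8, 12.0]
grip_width: 0.001
grasp_force: 5.4
```

>>> {"op": "apply_moves", "data": {
  "rows": [
    {"x": 0,"y": 0,"z": 0.5,"ax": 0,"ay": 0,"az": 0,"gripper": 1},
    {"x": 0,"y": 0,"z": 0,"ax": 0,"ay": 0,"az": 0,"gripper": 1}
  ]
}}

```text
clock: 4.33
position: [0.4886, -0.2506, 0.073]
ee_rot: [0.992, 0.126, 0.0, 0.0]
ft_force: [-6.1, 2.8, 15.3]
grip_width: 0.001
grasp_force: 7.7
```

It's on the stop, so I'll ease off slightly and hold.

>>> {"op": "apply_moves", "data": {
  "rows": [
    {"x": 0,"y": 0,"z": -0.4,"ax": 0,"ay": 0,"az": 0,"gripper": 1},
    {"x": 0,"y": 0,"z": 0,"ax": 0,"ay": 0,"az": 0,"gripper": 1},
    {"x": 0,"y": 0,"z": 0,"ax": 0,"ay": 0,"az": 0,"gripper": 1},
    {"x": 0,"y": 0,"z": 0,"ax": 0,"ay": 0,"az": 0,"gripper": 1},
    {"x": 0,"y": 0,"z": 0,"ax": 0,"ay": 0,"az": 0,"gripper": 1}
  ]
}}

```text
clock: 4.75
position: [0.4885, -0.2505, 0.0731]
ee_rot: [0.992, 0.126, 0.0, 0.0]
ft_force: [-4.1, 2.5, 12.1]
grip_width: -0.0
grasp_force: 6.0
```

>>> {"op": "apply_moves", "data": {
  "rows": [
    {"x": 0,"y": 0,"z": 0,"ax": 0,"ay": 0,"az": 0,"gripper": 1},
    {"x": 0,"y": 0,"z": 0,"ax": 0,"ay": 0,"az": 0,"gripper": 1},
    {"x": 0,"y": 0,"z": 0,"ax": 0,"ay": 0,"az": 0,"gripper": 1},
    {"x": 0,"y": 0,"z": 0,"ax": 0,"ay": 0,"az": 0,"gripper": 1},
    {"x": 0,"y": 0,"z": 0,"ax": 0,"ay": 0,"az": 0,"gripper": 1}
  ]
}}

```text
clock: 5.17
position: [0.4885, -0.2506, 0.073]
ee_rot: [0.992, 0.126, 0.0, 0.0]
ft_force: [-4.7, 2.7, 12.4]
grip_width: 0.001
grasp_force: 6.0
```

>>> {"op": "apply_moves", "data": {
  "rows": [
    {"x": 0,"y": 0,"z": 0,"ax": 0,"ay": 0,"az": 0,"gripper": 1},
    {"x": 0,"y": 0,"z": 0,"ax": 0,"ay": 0,"az": 0,"gripper": 1},
    {"x": 0,"y": 0,"z": 0,"ax": 0,"ay": 0,"az": 0,"gripper": 1},
    {"x": 0,"y": 0,"z": 0,"ax": 0,"ay": 0,"az": 0,"gripper": 1}
  ]
}}

```text
clock: 5.5
position: [0.4885, -0.2505, 0.0731]
ee_rot: [0.992, 0.126, 0.0, 0.0]
ft_force: [-4.4, 2.2, 12.0]
grip_width: 0.001
grasp_force: 6.0
```

>>> {"op": "apply_moves", "data": {
  "rows": [
    {"x": 0,"y": 0,"z": -2,"ax": 0,"ay": 0,"az": 0,"gripper": 1},
    {"x": 0,"y": 0,"z": -3,"ax": 0,"ay": 0,"az": 0,"gripper": 1},
    {"x": 0,"y": 0,"z": -3,"ax": 0,"ay": 0,"az": 0,"gripper": 1},
    {"x": 0,"y": 0,"z": -4,"ax": 0,"ay": 0,"az": 0,"gripper": 1},
    {"x": 0,"y": 0,"z": -10,"ax": 0,"ay": 0,"az": 0,"gripper": 1}
  ]
}}

```text
clock: 5.92
position: [0.4877, -0.2502, 0.0935]
ee_rot: [0.992, 0.126, -0.001, -0.001]
ft_force: [-0.0, -0.6, -0.4]
grip_width: -0.0
grasp_force: 0.0
```

>>> {"op": "apply_moves", "data": {
  "rows": [
    {"x": 0,"y": 0,"z": -20,"ax": 0,"ay": 0,"az": 0,"gripper": 1},
    {"x": 0,"y": 0,"z": -25,"ax": 0,"ay": 0,"az": 0,"gripper": 1},
    {"x": 0,"y": 0,"z": -25,"ax": 0,"ay": 0,"az": 0,"gripper": 1},
    {"x": 0,"y": 0,"z": -15,"ax": 0,"ay": 0,"az": 0,"gripper": 1},
    {"x": 0,"y": 0,"z": 0,"ax": 0,"ay": 0,"az": 0,"gripper": 1}
  ]
}}

```text
clock: 6.33
position: [0.4901, -0.2511, 0.1835]
ee_rot: [0.992, 0.126, 0.002, 0.002]
ft_force: [0.6, -1.0, 0.3]
grip_width: -0.0
grasp_force: 0.0
```

```bash
python3 - <<'E'
from workcell import *
from h import *
o=get_obs();print(o['clock'],o['position'],o['ft_force'],todo(o,[.5890,.2860,o['position'][2]]))
for n in('top','side'):
    c=camera(n);im=c['color'];u,v=(428,297) if n=='top' else (364,343);w=24
    p=im[v-w:v+w,u-w:u+w];h=cv2.cvtColor(p,cv2.COLOR_RGB2HSV)
    f=blob((h[...,1]<75)&(h[...,2]>140),(24,24),100);q=cv2.fitEllipse(cv2.convexHull(f))[0];print(n,np.round([q[0]+u-w,q[1]+v-w],1))
    if n=='side':
        k=blob(h[...,2]<45,(24,14),60);M=cv2.moments(k);print('cap',M['m10']/M['m00']+u-w,M['m01']/M['m00']+v-w)
E
```

```text
6.3333 [ 0.49005197 -0.25109871  0.18347031] [ 0.57450465 -1.00989014  0.30808035] [ 229.65354643 -495.50374852   -1.01174758]Traceback (most recent call last):
  File "<stdin>", line 7, in <module>
  File "h.py", line 16, in blob
    return min((k for k in cs if cv2.contourArea(k)>amin),key=lambda k:np.hypot(*(k.reshape(-1,2).mean(0)-near)))
ValueError: min() iterable argument is empty
```

>>> {"op": "apply_moves", "data": {
  "rows": [
    {"x": 8,"y": -17,"z": 0,"ax": 0,"ay": 0,"az": 0,"gripper": 1},
    {"x": 13,"y": -28,"z": 0,"ax": 0,"ay": 0,"az": 0,"gripper": 1},
    {"x": 13,"y": -28,"z": 0,"ax": 0,"ay": 0,"az": 0,"gripper": 1},
    {"x": 13,"y": -28,"z": 0,"ax": 0,"ay": 0,"az": 0,"gripper": 1},
    {"x": 13,"y": -28,"z": 0,"ax": 0,"ay": 0,"az": 0,"gripper": 1}
  ]
}}

```text
clock: 6.8
position: [0.5138, -0.1091, 0.1783]
ee_rot: [0.992, 0.125, -0.001, -0.0]
ft_force: [1.1, 0.2, 0.4]
grip_width: -0.002
grasp_force: 0.0
```

>>> {"op": "apply_moves", "data": {
  "rows": [
    {"x": 13,"y": -28,"z": 0,"ax": 0,"ay": 0,"az": 0,"gripper": 1},
    {"x": 13,"y": -28,"z": 0,"ax": 0,"ay": 0,"az": 0,"gripper": 1},
    {"x": 13,"y": -28,"z": 0,"ax": 0,"ay": 0,"az": 0,"gripper": 1},
    {"x": 13,"y": -28,"z": 0,"ax": 0,"ay": 0,"az": 0,"gripper": 1},
    {"x": 13,"y": -28,"z": 0,"ax": 0,"ay": 0,"az": 0,"gripper": 1}
  ]
}}

```text
clock: 7.22
position: [0.5419, 0.0426, 0.1783]
ee_rot: [0.992, 0.126, -0.001, -0.0]
ft_force: [1.2, -0.3, 0.7]
grip_width: 0.002
grasp_force: 0.0
```

>>> {"op": "apply_moves", "data": {
  "rows": [
    {"x": 13,"y": -28,"z": 0,"ax": 0,"ay": 0,"az": 0,"gripper": 1},
    {"x": 13,"y": -28,"z": 0,"ax": 0,"ay": 0,"az": 0,"gripper": 1},
    {"x": 13,"y": -28,"z": 0,"ax": 0,"ay": 0,"az": 0,"gripper": 1},
    {"x": 13,"y": -28,"z": 0,"ax": 0,"ay": 0,"az": 0,"gripper": 1},
    {"x": 13,"y": -28,"z": 0,"ax": 0,"ay": 0,"az": 0,"gripper": 1}
  ]
}}

```text
clock: 7.63
position: [0.57, 0.1942, 0.1782]
ee_rot: [0.992, 0.125, -0.001, 0.0]
ft_force: [0.8, -1.3, -0.6]
grip_width: -0.003
grasp_force: 0.0
```

>>> {"op": "apply_moves", "data": {
  "rows": [
    {"x": 13,"y": -28,"z": 0,"ax": 0,"ay": 0,"az": 0,"gripper": 1},
    {"x": 10,"y": -20,"z": 0,"ax": 0,"ay": 0,"az": 0,"gripper": 1},
    {"x": 0,"y": 0,"z": 0,"ax": 0,"ay": 0,"az": 0,"gripper": 1},
    {"x": 0,"y": 0,"z": 0,"ax": 0,"ay": 0,"az": 0,"gripper": 1},
    {"x": 0,"y": 0,"z": 0,"ax": 0,"ay": 0,"az": 0,"gripper": 1}
  ]
}}

```text
clock: 8.05
position: [0.5805, 0.2442, 0.1782]
ee_rot: [0.992, 0.125, -0.001, 0.0]
ft_force: [-0.2, -0.3, -0.1]
grip_width: 0.003
grasp_force: 0.0
```

```bash
python3 - <<'E'
from workcell import *
from h import *
for n in('side','top'):
    c=camera(n);im=c['color'];u,v=(428,297) if n=='top' else (364,343);w=24
    p=im[v-w:v+w,u-w:u+w];h=cv2.cvtColor(p,cv2.COLOR_RGB2HSV)
    try:
        f=blob((h[...,1]<75)&(h[...,2]>140),(24,24),100);q=cv2.fitEllipse(cv2.convexHull(f))[0];print(n,np.round([q[0]+u-w,q[1]+v-w],1))
        k=blob(h[...,2]<45,(24,14),60);M=cv2.moments(k);print('cap',M['m10']/M['m00']+u-w,M['m01']/M['m00']+v-w)
    except ValueError: print(n,'hidden')
o=get_obs();print(o['clock'],o['position'],o['joint_pos'],o['ft_force'],todo(o,[.5890,.2860,.083]))
c=camera('wrist');cv2.imwrite('pics/w4.png',c['color'][...,::-1])
print('cap px',proj(c,[.589,.286,.072]),'foot',proj(c,[.589,.286,.014]))
E
```

```text
side [362.9 346.2]
cap 363.0066137566138 332.2010582010582
top [427.6 296.6]
top hidden
8.15 [0.58090209 0.24357734 0.17877085] [ 0.0167472   0.46040134 -0.64649628  1.50137397  0.2842557   1.27584957
 -1.9835535 ] [-0.65770231  0.38943753  0.74642575] [ 18.40534367 -39.19407045  95.72033628]
cap px [260.99933175 213.76885782] foot [272.1900814  197.95227913]
```

View pics/w4.png

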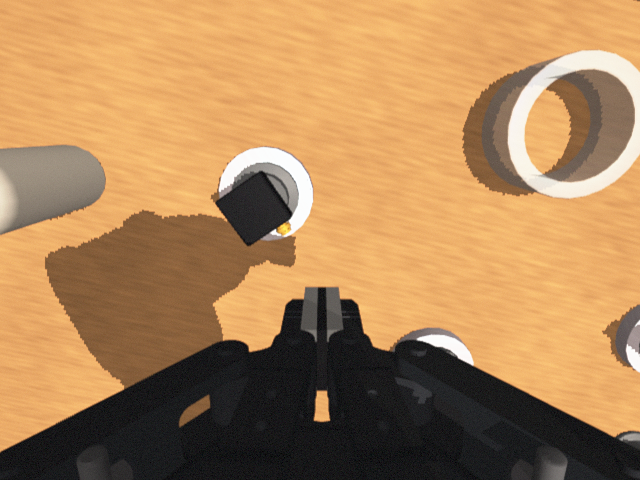

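The small valve hasn't shifted (its pixels are unchanged) and its cap is back up. The wrist view shows the square cap at about (254,208), its foot at (265,193) and the tips at (322,290).

```bash
python3 - <<'E'
from workcell import *
from h import *
for i in range(2):
    o=get_obs();c=camera('wrist');h=cv2.cvtColor(c['color'],cv2.COLOR_RGB2HSV)[:275]
    a=cv2.minAreaRect(blob(h[...,2]<48,(253,207)));b=cv2.fitEllipse(cv2.convexHull(blob(((h[...,1]<60)&(h[...,2]>170))[:,210:320],(55,193))))[0];b=(b[0]+210,b[1])
    print(a,np.round(o['position'],4),np.round(b,1),todo(o,plane(c,a[0],.071)).round(1),todo(o,plane(c,b,.0135)).round(1))
E
```

```text
((254.11935424804688, 208.35540771484375), (55.82883834838867, 56.85888671875), 55.491477966308594) [0.581  0.2436 0.179 ] [265.9 192.9] [ 21.6 -43.6 108. ] [ 22.2 -44.1 165.4]
((254.21792602539062, 208.41961669921875), (55.54500198364258, 57.122352600097656), 55.7131233215332) [0.581  0.2438 0.1791] [266.2 193.3] [ 21.6 -43.6 108.1] [ 22.  -44.  165.6]
```

>>> {"op": "apply_moves", "data": {
  "rows": [
    {"x": 6,"y": -12,"z": 0,"ax": 0,"ay": 0,"az": 0,"gripper": 1},
    {"x": 9,"y": -19,"z": 10,"ax": 0,"ay": 0,"az": 0,"gripper": 1},
    {"x": 6,"y": -12,"z": 20,"ax": 0,"ay": 0,"az": 0,"gripper": 1},
    {"x": 0,"y": 0,"z": 20,"ax": 0,"ay": 0,"az": 0,"gripper": 1},
    {"x": 0,"y": 0,"z": 17,"ax": 0,"ay": 0,"az": 0,"gripper": 1}
  ]
}}

```text
clock: 8.72
position: [0.5898, 0.294, 0.1109]
ee_rot: [0.992, 0.126, -0.0, -0.0]
ft_force: [-1.1, -0.2, -0.5]
grip_width: 0.003
grasp_force: 0.0
```

>>> {"op": "apply_moves", "data": {
  "rows": [
    {"x": 0,"y": 0,"z": 9,"ax": 0,"ay": 0,"az": 0,"gripper": 1},
    {"x": 0,"y": 0,"z": 4,"ax": 0,"ay": 0,"az": 0,"gripper": 1},
    {"x": 0,"y": 0,"z": 0,"ax": 0,"ay": 0,"az": 0,"gripper": 1},
    {"x": 0,"y": 0,"z": 0,"ax": 0,"ay": 0,"az": 0,"gripper": 1},
    {"x": 0,"y": 0,"z": 0,"ax": 0,"ay": 0,"az": 0,"gripper": 1}
  ]
}}

```text
clock: 9.13
position: [0.591, 0.2924, 0.1005]
ee_rot: [0.992, 0.125, 0.001, -0.0]
ft_force: [0.7, -0.1, 0.4]
grip_width: -0.0
grasp_force: 0.0
```

```bash
python3 - <<'E'
from workcell import *
from h import *
o=get_obs();print(o['position'],o['ft_force'])
c=camera('wrist');cv2.imwrite('pics/w5.png',c['color'][...,::-1])
E
```

```text
[0.59100899 0.29239659 0.10052968] [ 0.65013484 -0.07066592  0.41621432]
```

View pics/w5.png

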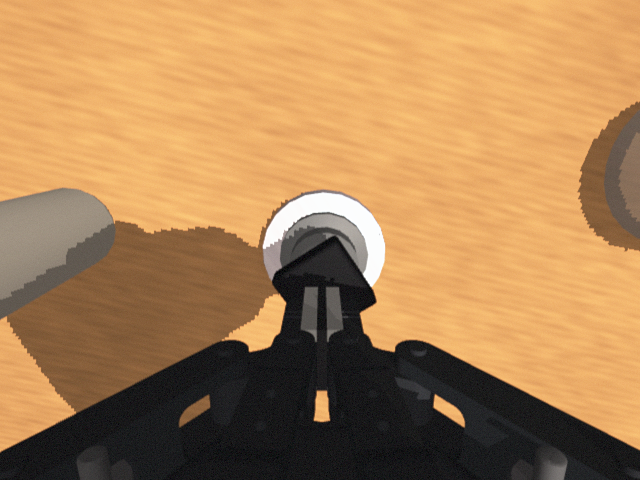

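The tips are centred over the square cap: foot centre at (323,247), tips at x≈322. Pressing now.

>>> {"op": "apply_moves", "data": {
  "rows": [
    {"x": 0,"y": 0,"z": 6,"ax": 0,"ay": 0,"az": 0,"gripper": 1},
    {"x": 0,"y": 0,"z": 5,"ax": 0,"ay": 0,"az": 0,"gripper": 1},
    {"x": 0,"y": 0,"z": 3,"ax": 0,"ay": 0,"az": 0,"gripper": 1},
    {"x": 0,"y": 0,"z": 2,"ax": 0,"ay": 0,"az": 0,"gripper": 1},
    {"x": 0,"y": 0,"z": 2,"ax": 0,"ay": 0,"az": 0,"gripper": 1}
  ]
}}

```text
clock: 9.6
position: [0.5902, 0.2919, 0.0809]
ee_rot: [0.992, 0.126, -0.0, 0.0]
ft_force: [-1.2, -0.9, 2.4]
grip_width: -0.001
grasp_force: 1.2
```

>>> {"op": "apply_moves", "data": {
  "rows": [
    {"x": 0,"y": 0,"z": 1.5,"ax": 0,"ay": 0,"az": 0,"gripper": 1},
    {"x": 0,"y": 0,"z": 1.5,"ax": 0,"ay": 0,"az": 0,"gripper": 1},
    {"x": 0,"y": 0,"z": 1,"ax": 0,"ay": 0,"az": 0,"gripper": 1},
    {"x": 0,"y": 0,"z": 0,"ax": 0,"ay": 0,"az": 0,"gripper": 1}
  ]
}}

```text
clock: 9.93
position: [0.5903, 0.292, 0.0772]
ee_rot: [0.992, 0.126, -0.0, 0.0]
ft_force: [-2.1, -1.2, 4.3]
grip_width: 0.002
grasp_force: 1.9
```

>>> {"op": "apply_moves", "data": {
  "rows": [
    {"x": 0,"y": 0,"z": 1.5,"ax": 0,"ay": 0,"az": 0,"gripper": 1},
    {"x": 0,"y": 0,"z": 1.5,"ax": 0,"ay": 0,"az": 0,"gripper": 1},
    {"x": 0,"y": 0,"z": 0.5,"ax": 0,"ay": 0,"az": 0,"gripper": 1},
    {"x": 0,"y": 0,"z": 0,"ax": 0,"ay": 0,"az": 0,"gripper": 1}
  ]
}}

```text
clock: 10.27
position: [0.5905, 0.2921, 0.0738]
ee_rot: [0.992, 0.126, 0.0, -0.0]
ft_force: [-2.3, -1.9, 5.4]
grip_width: 0.003
grasp_force: 2.5
```

>>> {"op": "apply_moves", "data": {
  "rows": [
    {"x": 0,"y": 0,"z": 0.8,"ax": 0,"ay": 0,"az": 0,"gripper": 1},
    {"x": 0,"y": 0,"z": 0,"ax": 0,"ay": 0,"az": 0,"gripper": 1}
  ]
}}

```text
clock: 10.43
position: [0.5905, 0.2921, 0.0732]
ee_rot: [0.992, 0.126, 0.0, 0.0]
ft_force: [-2.6, -1.8, 6.1]
grip_width: 0.002
grasp_force: 2.9
```

>>> {"op": "apply_moves", "data": {
  "rows": [
    {"x": 0,"y": 0,"z": 0.6,"ax": 0,"ay": 0,"az": 0,"gripper": 1},
    {"x": 0,"y": 0,"z": 0,"ax": 0,"ay": 0,"az": 0,"gripper": 1}
  ]
}}

```text
clock: 10.6
position: [0.5905, 0.2922, 0.0731]
ee_rot: [0.992, 0.126, 0.0, 0.0]
ft_force: [-3.6, -2.8, 10.1]
grip_width: 0.0
grasp_force: 5.0
```

On the stop at about 10 N. Holding for over a second.

>>> {"op": "apply_moves", "data": {
  "rows": [
    {"x": 0,"y": 0,"z": 0.1,"ax": 0,"ay": 0,"az": 0,"gripper": 1},
    {"x": 0,"y": 0,"z": 0,"ax": 0,"ay": 0,"az": 0,"gripper": 1},
    {"x": 0,"y": 0,"z": 0,"ax": 0,"ay": 0,"az": 0,"gripper": 1},
    {"x": 0,"y": 0,"z": 0,"ax": 0,"ay": 0,"az": 0,"gripper": 1},
    {"x": 0,"y": 0,"z": 0,"ax": 0,"ay": 0,"az": 0,"gripper": 1}
  ]
}}

```text
clock: 11.02
position: [0.5906, 0.2922, 0.0731]
ee_rot: [0.992, 0.126, 0.0, 0.0]
ft_force: [-4.7, -2.3, 10.6]
grip_width: -0.003
grasp_force: 5.4
```

>>> {"op": "apply_moves", "data": {
  "rows": [
    {"x": 0,"y": 0,"z": 0,"ax": 0,"ay": 0,"az": 0,"gripper": 1},
    {"x": 0,"y": 0,"z": 0,"ax": 0,"ay": 0,"az": 0,"gripper": 1},
    {"x": 0,"y": 0,"z": 0,"ax": 0,"ay": 0,"az": 0,"gripper": 1},
    {"x": 0,"y": 0,"z": 0,"ax": 0,"ay": 0,"az": 0,"gripper": 1},
    {"x": 0,"y": 0,"z": 0,"ax": 0,"ay": 0,"az": 0,"gripper": 1}
  ]
}}

```text
clock: 11.43
position: [0.5906, 0.2922, 0.0731]
ee_rot: [0.992, 0.126, 0.0, 0.0]
ft_force: [-3.6, -2.7, 10.9]
grip_width: 0.002
grasp_force: 5.4
```

>>> {"op": "apply_moves", "data": {
  "rows": [
    {"x": 0,"y": 0,"z": 0,"ax": 0,"ay": 0,"az": 0,"gripper": 1},
    {"x": 0,"y": 0,"z": 0,"ax": 0,"ay": 0,"az": 0,"gripper": 1},
    {"x": 0,"y": 0,"z": 0,"ax": 0,"ay": 0,"az": 0,"gripper": 1},
    {"x": 0,"y": 0,"z": 0,"ax": 0,"ay": 0,"az": 0,"gripper": 1},
    {"x": 0,"y": 0,"z": 0,"ax": 0,"ay": 0,"az": 0,"gripper": 1}
  ]
}}

```text
clock: 11.85
position: [0.5906, 0.2922, 0.0731]
ee_rot: [0.992, 0.126, 0.0, 0.0]
ft_force: [-4.3, -3.4, 9.7]
grip_width: 0.002
grasp_force: 5.4
```

>>> {"op": "apply_moves", "data": {
  "rows": [
    {"x": 0,"y": 0,"z": -2,"ax": 0,"ay": 0,"az": 0,"gripper": 1},
    {"x": 0,"y": 0,"z": -3,"ax": 0,"ay": 0,"az": 0,"gripper": 1},
    {"x": 0,"y": 0,"z": -3,"ax": 0,"ay": 0,"az": 0,"gripper": 1},
    {"x": 0,"y": 0,"z": -4,"ax": 0,"ay": 0,"az": 0,"gripper": 1},
    {"x": 0,"y": 0,"z": -10,"ax": 0,"ay": 0,"az": 0,"gripper": 1}
  ]
}}

```text
clock: 12.27
position: [0.5897, 0.2917, 0.0932]
ee_rot: [0.992, 0.126, -0.001, 0.0]
ft_force: [-0.5, -0.6, -0.4]
grip_width: -0.003
grasp_force: 0.0
```

>>> {"op": "apply_moves", "data": {
  "rows": [
    {"x": 0,"y": 0,"z": -20,"ax": 0,"ay": 0,"az": 0,"gripper": 1},
    {"x": 0,"y": 0,"z": -25,"ax": 0,"ay": 0,"az": 0,"gripper": 1},
    {"x": 0,"y": 0,"z": -25,"ax": 0,"ay": 0,"az": 0,"gripper": 1},
    {"x": 0,"y": 0,"z": -20,"ax": 0,"ay": 0,"az": 0,"gripper": 1},
    {"x": 0,"y": 0,"z": 0,"ax": 0,"ay": 0,"az": 0,"gripper": 1}
  ]
}}

```text
clock: 12.68
position: [0.5918, 0.2935, 0.1896]
ee_rot: [0.992, 0.126, 0.003, -0.001]
ft_force: [0.7, 1.1, 1.2]
grip_width: -0.001
grasp_force: 0.0
```

>>> {"op": "apply_moves", "data": {
  "rows": [
    {"x": 0,"y": 20,"z": 0,"ax": 0,"ay": 0,"az": 0,"gripper": 1},
    {"x": 0,"y": 25,"z": 0,"ax": 0,"ay": 0,"az": 0,"gripper": 1},
    {"x": 0,"y": 20,"z": 0,"ax": 0,"ay": 0,"az": 0,"gripper": 1},
    {"x": 0,"y": 0,"z": 0,"ax": 0,"ay": 0,"az": 0,"gripper": 1},
    {"x": 0,"y": 0,"z": 0,"ax": 0,"ay": 0,"az": 0,"gripper": 1}
  ]
}}

```text
clock: 13.1
position: [0.607, 0.2276, 0.184]
ee_rot: [0.992, 0.124, -0.0, 0.0]
ft_force: [0.3, 0.8, -0.1]
grip_width: 0.003
grasp_force: 0.0
```

```bash
python3 - <<'E'
from workcell import *
from h import *
import pickle
c0=pickle.load(open('c0.pkl','rb'))
for n,S in(('side',{'square':(255,185),'small':(364,343),'bar':(331,272)}),('top',{'square':(210,250),'small':(428,297)})):
    im1=camera(n)['color']
    for k,(u,v) in S.items():
        for im in(c0[n]['color'],im1):
            h=cv2.cvtColor(im[v-24:v+24,u-24:u+24],cv2.COLOR_RGB2HSV)
            try:
                q=cv2.fitEllipse(cv2.convexHull(blob((h[...,1]<75)&(h[...,2]>140),(24,24),100)))[0]
                M=cv2.moments(blob(h[...,2]<45,(24,14),5))
                print(n,k,np.round([q[0]+u-24,q[1]+v-24,M['m10']/M['m00']+u-24,M['m01']/M['m00']+v-24],1))
            except ValueError: print(n,k,'hidden')
    if n=='side': cv2.imwrite('pics/end.png',im1[...,::-1])
print(get_obs()['clock'])
E
```

```text
side square hidden
side square hidden
side small [363.  346.3 361.9 333.5]
side small [362.9 346.3 362.9 332.4]
side bar [330.8 276.6 331.2 262.6]
side bar [330.9 276.6 331.2 262.2]
top square [211.8 251.2 206.3 248.3]
top square hidden
top small [427.7 296.6 427.6 296.6]
top small hidden
13.2
```

View pics/end.png

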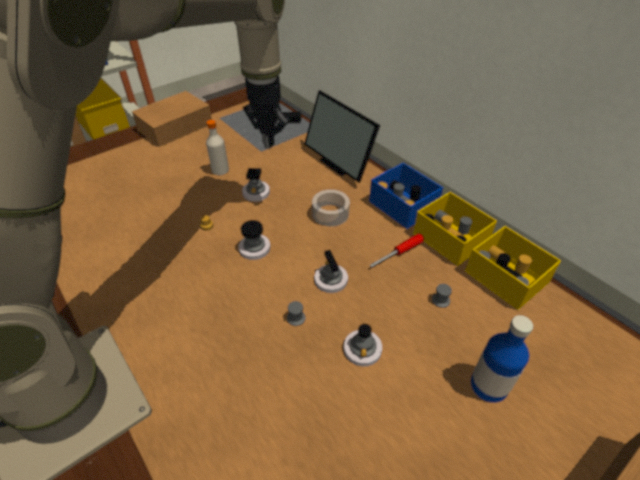

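The end view shows everything in place: square at (255,185), large (254,240), bar (331,272) and small (364,343), with both plungers up and the gripper clear.

```bash
python3 -c "
from workcell import *
print(hand_in())"
```

```text
the job is handed in; nothing more can be done
None
```

I bled the small round valve, then the square one: each plunger went down to its stop for over a second and sprang back up. In the last camera view all the valves and bystanders stand where they were, and the job is handed in at about 13 s.

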